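Take the dial padlock off the weight case

TASK

The case of pressure-balance weights is locked with a dial padlock whose opening number is 3: turn the dial until its pointer clicks into the third notch clockwise from the long index mark on the shackle side, then draw the shackle fully open against the staple. Unhook the opened padlock from the staple and hold it up for handing over, still fully open, dial upwards and at least 10 cm above the case's lid, without disturbing the other things; finish while holding it there, still.

Things in the scene. Friction and masses are not known exactly. Their poses are not given: they have to be found in the camera images.
- weight_case: heavy grey steel case, fixed, 280 (x) x 360 (y) x 100 mm high, with a flat two-leaf lid as its top, 100 mm above the bench. Origin: centre of its underside; -x is its front (towards the robot), z up.
- staple (a point): centre of the opening of the staple, an upright loop of 6 mm wire on the lid, 12 mm above the lid at the case's x = y = 0. The loop stands in the case's y-z plane; its opening is 14 mm wide and 21 mm high, its top 27 mm above the lid. A 2.5 mm thick hasp strap lies under it, from 5 mm before the staple (case -x) to the rear.
- padlock: dial padlock, loose, about 0.4 kg, lying flat on the lid in front of the staple, dial up. Steel body 52 (x) x 50 (y) x 24 mm thick, flat sides. Origin: centre of the body's underside; x points to the shackle (about the case's x), z to the dial side. When the dial is turned the lock swings some degrees until its shackle bears on the staple. All of the lock moves with it.
- dial (a joint): turn of the dial, rad, growing clockwise seen from above, without stops (keeps counting). 0: pointer nose along padlock x, at the long index mark. A spring clicks it into ten notches, at each multiple of 0.628, all marked on the body; 0.06 to 0.1 N m turns it on. The shackle is free only at the third notch clockwise: 1.885 (plus or minus whole turns of 6.283), within about 0.15.
- dial_grip (a point): on the dial's axis at half the height of its grip bar, 35 mm above the padlock's underside; x points along the pointer nose. The black bar is 10 mm wide and 16 mm high (27 to 43 mm above the underside), from 16 mm behind the axis to 17 mm before it. Under it is a round dial plate, 37 mm across, 3 mm thick.
- dial_nose (a point): tip of the pointed end of the grip bar (the end with the white line), 17 mm from the axis, at the height of dial_grip.
- shackle (a joint): how far the shackle is drawn out of the body along padlock x, m: 0 closed, 0.022 fully open. Blocked beyond about 0.002 unless the dial is at its opening notch; then it slides with about 2.5 N and stays where left. Drawing the body back from the staple (along its -x) first takes up 9 to 20 mm of slack until the bow catches on the staple, then draws the shackle.
- bow (a point): inside of the shackle's bow, on padlock y = 0, 12 mm above the underside; at padlock x = 56 mm when closed. The shackle is a U of 8 mm bar; its two legs run along x at y = -14 mm (toe, through the staple) and y = +14 mm (heel, never leaves the body) from the body's end face at x = 26 mm. At the start the staple's wire centre is 9 to 19 mm from that face.
- toe_tip (a point): free end of the toe leg, at padlock y = -14, z = 12 mm. Closed: x = 20 mm (hidden 6 mm inside the body). Fully open: x = 42 mm, leaving a 16 mm gap to the body's end face, the way out for the staple: move the lock towards the staple until the staple's wire stands in the gap (centre 29 to 39 mm from the padlock's origin along x), then lift straight up.
- mass_a: loose steel disc mass, 68 mm across, 24 mm high, on the rear leaf of the case, +y side. Origin: centre of its underside. Leave alone
- mass_b: loose steel disc mass like mass_a, on the -y side of the rear leaf. Leave alone
- key_lock: loose open brass key padlock without a dial, body 36 x 40 x 18 mm, lying on the front leaf to the +y side of the dial padlock. Origin: centre of the underside. Leave alone
- gauge: loose dial pressure gauge lying on its back beside the case on the -y side, 64 mm across, 26 mm high with a brass stem. Origin: centre of its underside. Leave alone
- spanner: loose steel spanner, 180 mm long, 20 mm high, lying beside the case on the +y side. Origin: middle of its length, on the bench. Leave alone
- adapter: loose brass hex adapter standing on the bench towards the -y side, 30 mm across, 40 mm high. Origin: centre of its underside. Leave alone
- coupling: loose steel hex coupling standing on the bench towards the +y side, 26 mm across, 42 mm high. Origin: centre of its underside. Leave alone
There are look-alikes about, which are no part of the job. Leave any pink look-alike of the padlock alone.

How it is judged:
By the outcome, as a careful person would: the job done as asked, in the order asked, and still so for the second after the job is handed in, while the arm keeps its last pose, push and grip.
It also fails if it takes over 69 s, if anything falls off the work surface, if the arm or the gripper's body presses on something with over 40 N, if the wrist force passes 120 N, or if a joint passes its speed limit or range.

ROBOT

A 6-joint arm with a two-finger parallel gripper is mounted at the origin on the work surface. World frame = base frame: x ahead of the robot, y to its left, z up, the work surface at z = 0. Lengths are in m, angles in rad, forces in N, time in s.
With the tool pointing down it reaches from about 0.25 to 0.775 m from the base axis. Payload 8.9 kg.
Tool frame: the origin (TCP) lies at the very end of the fingers, on their centre line; the grasp point (between the pads) lies ctrl.grip_depth behind it (ctrl.grip_depth is the distance from the TCP to the grasp point, in m); z points along the fingers, y is the line along which they close (so a half turn about z gives the same grasp; the last joint's range is limited). The gripper opens to 85 mm and grips with 20 to 120 N. Pads are 22 mm wide; open, the fingers measure 114 mm over their backs; the gripper's body (76 mm by 85 mm) begins 54 mm behind the grasp point. The pads swing forward as they close: fully open they stand 13 mm farther back than shut.
Start: joints at [1.181, 0.291, -0.153, 1.127, 0, 1.431], TCP at [0.13, 0.509, 0.231] pointing down, gripper open.
Joint ranges: [-2.52, 2.52], [-0.91, 1.74], [-1.3, 1.37], [-1.96, 2.02], [-1.52, 1.47], [-3.14, 3.14]. Speed limits (rad/s): [2.22, 2.22, 2.79, 3.14, 3.14, 3.14].

INTERFACE

Orientations are given as a 3x3 rotation matrix whose columns are the frame's x, y, z axes.
In Python, from station import ctrl gives the robot as it stands.
- The arm moves only by the tool step_arm, never from a script. Its argument "motion" is a list of rows, each a list of 5 numbers: the gripper command: -1 is shut, 1 is fully open, values between are in proportion, then the shift along the world's x, y, z normalised to -1 to 1, where 1 is 80 mm, then the turn about the world's z normalised to -1 to 1, where 1 is 180 degrees. A call has 1 to 8 rows; each row is the pose to reach, as a shift and turn from the pose commanded when the call began, turning the shorter way round; what a row does not reach only later rows make up. A row lasts 1/10 s, in which the tool goes at most 50 mm and 8.59 degrees, less where a joint would pass 70% of its speed; a pose out of reach is approached as far as the arm can. A call with a number of a shift or a turn outside -1 to 1 is refused whole. A call with a gripper value outside its range is refused whole. The fingers move at their own pace and stop on an object; "force" is the grip in N (left out, the last holds). Time passes only in rows, so rows that repeat a pose let the fingers close. It gives the time, the measured TCP pose, the force, the opening and the grip force at its end, in the units of the state.
- ctrl.read_state(): the state, without advancing time (a new reading comes with each control period).
- ctrl.read_camera(name): name is "side" or "top" or "wrist"; returns a dict with "img" (480x640x3 uint8, red, green, blue), "range_z" (480x640 float32, m along the optical axis (not along the pixel's ray), 0 where there is no reading), "fx", "fy", "cx", "cy" (pixels), "k1" (the pictures are not rectified: a ray, as slopes to the right and down, at radius r is drawn at 1 + k1 r^2 times it, then the intrinsics apply), "rvec" (rotation vector, rad) and "tvec" (3), from world to camera coordinates, as OpenCV has them. Camera axes: x right, y down, z forward; pixel columns grow to the right and rows downward; lengths in m; the calibration is good to about 2 mm. A picture is of the moment at which its call begins.
- ctrl.sign_off(): hands the job in; it is judged then, once.
The state is a dict: "clock": time; "joint_pos": joint angles; "qvel": joint speeds; "joint_torque": joint torques, N m; "eef_pos": TCP position; "eef_rot": TCP orientation; "contact_force": force on the tool from outside, world axes, zero at the start; "wrist_torque": the same for the moment, N m; "grip_width": finger opening in m; "gripper_force": force on a finger pad.
Only numpy, scipy, OpenCV 4.12 (cv2) and the standard library are available. Lean on these libraries where they do the work, as an engineer would, in place of code of your own. Each camera call takes 0.05 s, during which the arm holds its last target. There are 200 camera calls.

## Working session

There is one attempt and no reset: what is moved stays moved. The work goes in short steps, Python scripts to look and compute and a tool call to move; the robot and the scene stay as the last step left them, time stands still between calls to the robot, and variables do not carry over. Pictures are saved under pics/ and viewed, at most 10 in all, crops included, and the job is handed in when it is done.

Besides the shell and the picture viewer there is one more tool, called after "Emit:" as name([rows], argument=value, ...), one row to a line, values as JSON. step_arm: Moves the arm, as the interface text tells. Scaled input: -1 to 1 covers 80 mm each way for a shift and 180 degrees each way for a turn. Its arguments: {"type":"object","properties":{"motion":{"type":"array","items":{"type":"array","items":{"type":"number"}}},"force":{"type":"number"}},"required":["motion"]}

```bash
mkdir -p pics; ls
cat > h.py <<'E'
import numpy as np, cv2
from station import ctrl
def cam(n):
    c=ctrl.read_camera(n); return c
def ray(c,u,v):
    x=(u-c["cx"])/c["fx"]; y=(v-c["cy"])/c["fy"]
    K=np.array([[c["fx"],0,c["cx"]],[0,c["fy"],c["cy"]],[0,0,1.]])
    p=cv2.undistortPoints(np.array([[[u,v]]],float),K,np.array([c["k1"],0,0,0.]))[0,0]
    R=cv2.Rodrigues(np.array(c["rvec"],float))[0]; t=np.array(c["tvec"],float).ravel()
    return -R.T@t, R.T@np.array([p[0],p[1],1.]), R,t
def onz(c,u,v,z):
    o,d,_,_=ray(c,u,v); return o+d*(z-o[2])/d[2]
def depth(c,u,v):
    o,d,_,_=ray(c,u,v); return o+d*float(c["range_z"][int(round(v)),int(round(u))])
def proj(c,P):
    K=np.array([[c["fx"],0,c["cx"]],[0,c["fy"],c["cy"]],[0,0,1.]])
    return cv2.projectPoints(np.array(P,float).reshape(-1,1,3),np.array(c["rvec"],float),np.array(c["tvec"],float),K,np.array([c["k1"],0,0,0.]))[0][:,0]
def save(n,im): cv2.imwrite(n,cv2.cvtColor(np.ascontiguousarray(im),cv2.COLOR_RGB2BGR))
E
python3 - <<'E'
from h import *
import pickle
s=ctrl.read_state(); print(s["clock"],s["eef_pos"],s["eef_rot"],s["grip_width"],ctrl.grip_depth)
for n in ["top","side"]:
    c=cam(n); pickle.dump(c,open(n+"0.pkl","wb")); save(f"pics/{n}0.png",c["img"])
    o,d,_,_=ray(c,320,240); print(n,o,d,c["fx"],c["k1"])
E
```

```text
pics
0.0 [0.13012659 0.50818304 0.23072046] [[-9.68715316e-01  2.48174116e-01 -4.95216856e-04]
 [ 2.48174548e-01  9.68714557e-01 -1.22551039e-03]
 [ 1.75583820e-04 -1.31007091e-03 -9.99999126e-01]] 0.0854693857418979 0.0187
top [ 0.356482   -0.00968091  1.76831947] [ 0.1408157  -0.00156208 -0.99008541] 616.694375276848 -0.12921776759819684
side [ 0.24433864 -0.61007964  0.9786345 ] [ 0.31168699  0.55781111 -0.7692544 ] 465.7728742337492 -0.04439073530750204
```

View pics/top0.png

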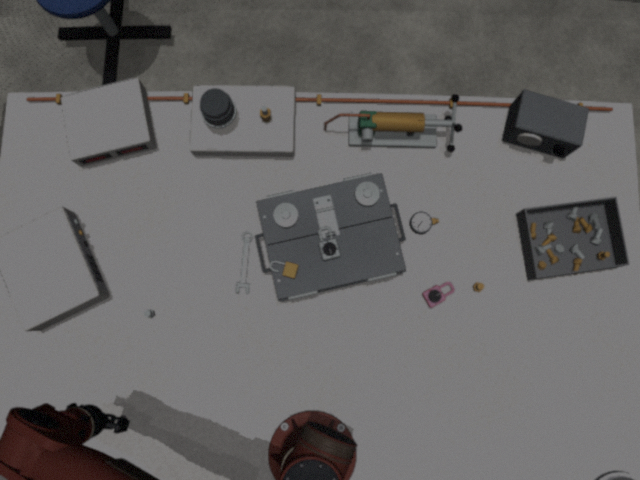

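View pics/side0.png

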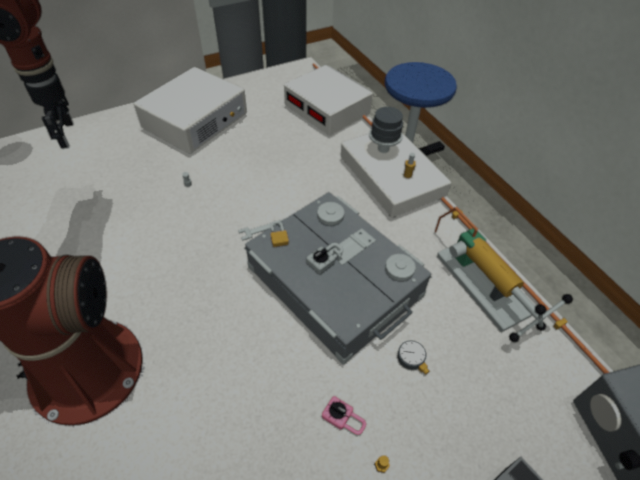

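The top view shows two dial locks: a steel one at (329,247) on the case at the staple, and a pink one at (435,294) on the bench. The steel one fits because it lies on the lid at the staple, so the pink one is the look-alike to leave alone. Next I'll measure it and enlarge a crop to confirm.

Run:
```python
from h import *
import pickle
c=pickle.load(open("top0.pkl","rb")); s=pickle.load(open("side0.pkl","rb"))
print("dial top",onz(c,329,247,.143),depth(c,329,247)); print("lid depth",depth(c,350,270))
for uv in [(257,199),(384,174),(406,270),(279,300)]: print("corner",uv,onz(c,*uv,.1))
im=cv2.resize(c["img"][205:275,285:375],None,fx=8,fy=8,interpolation=cv2.INTER_CUBIC)
im=np.clip(im.astype(float)*1.8,0,255).astype(np.uint8)
save("pics/crop1.png",im)
```

```text
dial top [ 0.56927969 -0.03648505  0.143     ] [ 0.56893429 -0.03644154  0.14563814]
lid depth [ 0.51232028 -0.09484995  0.10657817]
corner (257, 199) [0.7051262  0.16370838 0.1       ]
corner (384, 174) [ 0.78229974 -0.18711908  0.1       ]
corner (406, 270) [ 0.51549543 -0.24773822  0.1       ]
corner (279, 300) [0.4281289  0.09558791 0.1       ]
```

View pics/crop1.png

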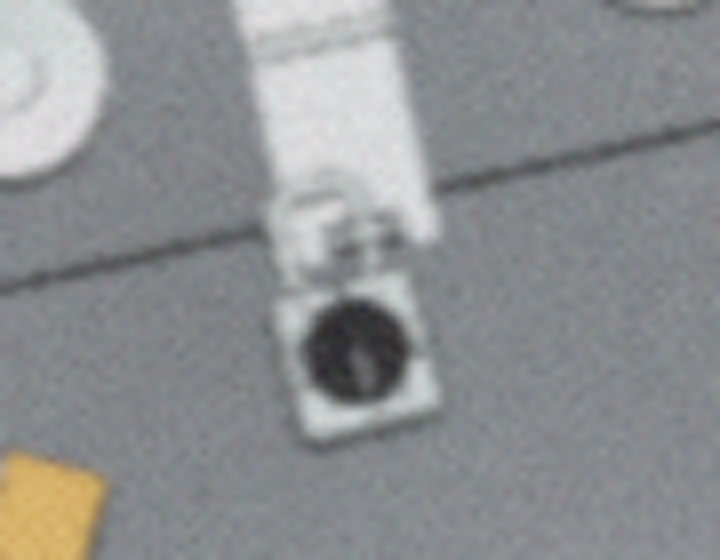

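The crop shows the bare steel body with its dial at crop (357,350), hooked at the staple around (350,235). The white pointer line points rearwards to about (365,375). This is the target lock. I'll move over it.

Emit:
step_arm([
  [1,0.36,-0.48,0.45,0.011],
  [1,0.7,-0.95,0.9,0.022],
  [1,0.7,-0.95,0.9,0.022],
])

```text
clock: 0.4
eef_pos: [0.1878, 0.4312, 0.3055]
eef_rot: [[-0.984, 0.181, 0.002], [0.181, 0.984, 0.001], [-0.001, 0.002, -1.0]]
contact_force: [0.5, 0.9, -0.1]
grip_width: 0.0855
gripper_force: 0.0
```

Emit:
step_arm([
  [1,0.36,-0.48,0,0.011],
  [1,0.7,-0.95,0,0.022],
])

```text
clock: 0.6
eef_pos: [0.2427, 0.3558, 0.3032]
eef_rot: [[-0.994, 0.11, 0.0], [0.11, 0.994, 0.0], [-0.0, 0.0, -1.0]]
contact_force: [1.4, -0.2, 0.3]
grip_width: 0.0855
gripper_force: 0.0
```

Emit:
step_arm([
  [1,0.36,-0.48,0,0.011],
  [1,0.7,-0.95,0,0.022],
])

```text
clock: 0.8
eef_pos: [0.2989, 0.2792, 0.3029]
eef_rot: [[-0.999, 0.042, -0.0], [0.042, 0.999, 0.0], [0.0, 0.0, -1.0]]
contact_force: [0.3, 0.4, 0.3]
grip_width: 0.0853
gripper_force: 0.0
```

Emit:
step_arm([
  [1,0.36,-0.48,0,0.011],
  [1,0.7,-0.95,0,0.022],
])

```text
clock: 1.0
eef_pos: [0.355, 0.203, 0.303]
eef_rot: [[-1.0, -0.027, -0.0], [-0.027, 1.0, 0.0], [0.0, 0.0, -1.0]]
contact_force: [1.0, 0.4, 0.1]
grip_width: 0.0856
gripper_force: 0.0
```

Emit:
step_arm([
  [1,0.36,-0.48,0,0.011],
  [1,0.7,-0.95,0,0.022],
])

```text
clock: 1.2
eef_pos: [0.4111, 0.1269, 0.303]
eef_rot: [[-0.995, -0.095, -0.0], [-0.095, 0.995, 0.0], [0.0, 0.0, -1.0]]
contact_force: [-0.2, 1.2, 0.4]
grip_width: 0.0853
gripper_force: 0.0
```

Emit:
step_arm([
  [1,0.36,-0.48,0,0.011],
  [1,0.7,-0.95,0,0.022],
])

```text
clock: 1.4
eef_pos: [0.4672, 0.0509, 0.3028]
eef_rot: [[-0.987, -0.164, -0.0], [-0.164, 0.987, 0.0], [0.0, 0.0, -1.0]]
contact_force: [-0.6, 1.4, 1.2]
grip_width: 0.0851
gripper_force: 0.0
```

Emit:
step_arm([
  [1,0.3,-0.48,0,0.011],
  [1,0.6,-0.95,0,0.022],
  [1,0.6,-0.95,0,0.022],
  [1,0.6,-0.95,0,0.022],
  [1,0.6,-0.95,0,0.022],
])

```text
clock: 1.9
eef_pos: [0.5138, -0.0227, 0.3029]
eef_rot: [[-0.973, -0.231, -0.001], [-0.231, 0.973, 0.001], [0.001, 0.001, -1.0]]
contact_force: [-0.4, 0.5, -0.4]
grip_width: 0.0855
gripper_force: 0.0
```

Run:
```python
from h import *
import pickle
s=ctrl.read_state(); print(s["clock"],s["eef_pos"],s["eef_rot"].__array__().round(3) if hasattr(s["eef_rot"],"__array__") else s["eef_rot"],np.round(s["joint_pos"],3),s["contact_force"])
c=cam("wrist"); pickle.dump(c,open("w1.pkl","wb")); save("pics/w1.png",c["img"])
print(ray(c,320,240)[:2],proj(c,[[.569,-.036,.14],[.608,-.044,.11]]),c["fx"])
```

```text
1.9 [ 0.51378548 -0.02269904  0.30291771] [[-0.973 -0.231 -0.001]
 [-0.231  0.973  0.001]
 [ 0.001  0.001 -1.   ]] [-0.187  0.242 -0.031  1.298  0.    -0.42 ] [-0.36708987  0.51147209 -0.44130439]
(array([ 0.44271085, -0.03975939,  0.44459788]), array([ 0.28096574,  0.05996344, -0.95786864])) [[294.10889032 274.43519823]
 [280.55462441 296.41786079]] 363.19799523981493
```

View pics/w1.png

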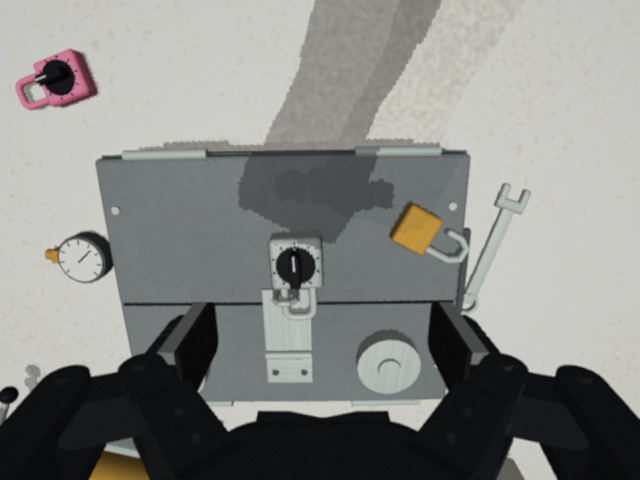

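The wrist view shows the lock body around (296,262) and the dial's white line pointing away from the shackle, near (296,253). The staple is near (288,298), the brass lock at (418,228) and the pink lock at (58,78). I'll enlarge and measure.

Run:
```python
from h import *
import pickle
c=pickle.load(open("w1.pkl","rb")); im=c["img"]
x0,y0=250,222
save("pics/crop2.png",cv2.resize(im[y0:y0+110,x0:x0+90],None,fx=5.4,fy=5.4,interpolation=cv2.INTER_CUBIC))
g=im.astype(int).sum(2)/3
# dark dial blob
sub=(g[235:290,265:330]<60).astype(np.uint8)
n,l,st,ce=cv2.connectedComponentsWithStats(sub)
for i in range(1,n):
    if st[i,4]>30: print("dark",st[i],ce[i]+[265,235],onz(c,*(ce[i]+[265,235]),.13))
# bright body
sub=(g[225:292,255:335]>130).astype(np.uint8)
n,l,st,ce=cv2.connectedComponentsWithStats(sub)
for i in range(1,n):
    if st[i,4]>100:
        cn=cv2.findContours((l==i).astype(np.uint8),cv2.RETR_EXTERNAL,2)[0][0]
        print("bright",st[i],ce[i]+[255,225],cv2.minAreaRect(cn))
print("gray lid",g[200,290],"body",g[245,278])
for uv in [(97,158),(468,152)]: print("front corner",onz(c,*uv,.1))
z=c["range_z"]
for p in [(296,263),(278,245),(300,235),(286,298),(350,260)]: print(p,depth(c,*p))
# brass
m=cv2.inRange(cv2.cvtColor(im,cv2.COLOR_RGB2HSV),(10,120,80),(30,255,255)); m[:, :350]=0; m[300:]=0
cn=max(cv2.findContours(m,cv2.RETR_EXTERNAL,2)[0],key=cv2.contourArea)
for p in cv2.boxPoints(cv2.minAreaRect(cn)): print("brass",onz(c,*p,.118))
```

```text
dark [  12   13   38   42 1059] [295.37582625 266.67233239] [ 0.56531861 -0.03634303  0.13      ]
bright [  14   15   53   52 1056] [294.30018939 264.32007576] ((40.0, 40.5), (51.0, 52.0), 90.0)
gray lid 85.33333333333333 body 184.33333333333334
front corner [ 0.513497   -0.24269013  0.1       ]
front corner [0.42841351 0.09666736 0.1       ]
(296, 263) [ 0.55748826 -0.03665213  0.14100207]
(278, 245) [ 0.55095191 -0.05651446  0.12241492]
(300, 235) [ 0.54020036 -0.03860375  0.11069725]
(286, 298) [ 0.60681794 -0.0383017   0.11328104]
(350, 260) [0.55800048 0.01637707 0.09790986]
brass [0.52202802 0.04439496 0.118     ]
brass [0.48384973 0.05418909 0.118     ]
brass [0.49388879 0.08783056 0.118     ]
brass [0.53304399 0.07882466 0.118     ]
```

View pics/crop2.png

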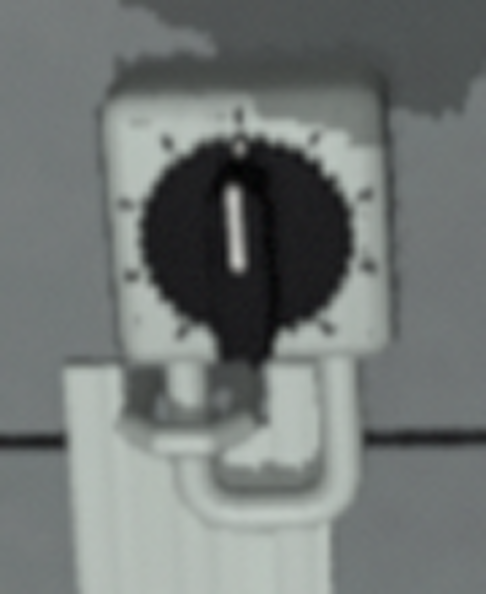

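The pointer stands on the notch opposite the shackle (mark at crop (238,118)), which is notch 5. The third notch clockwise from the shackle side is the mark at crop (125,203). That means turning the dial about 72° counter-clockwise, plus the lock's swing.

Run:
```python
from h import *
import pickle
c=pickle.load(open("w1.pkl","rb")); t=pickle.load(open("top0.pkl","rb"))
f=lambda x,y,z:onz(c,250+(x+.5)/5.4-.5,222+(y+.5)/5.4-.5,z)
P=lambda n,*a:print(n,np.round(f(*a),4))
P("plate c",246,234,.127); P("line a",235,190,.143);P("line b",238,268,.143)
d=f(235,190,.143)-f(238,268,.143); print("line yaw",np.degrees(np.arctan2(d[1],d[0])))
for n,a,b in [("top",(110,100),(380,100)),("bot",(125,360),(388,352))]:
    d=f(*b,.124)-f(*a,.124); print(n,d,np.degrees(np.arctan2(d[1],d[0])),f(*a,.124),f(*b,.124))
for a in [(238,118),(183,330),(328,328),(125,203),(132,275),(365,193),(370,265)]: P("mark",*a,.124)
P("mid staple top",183,437,.127); P("bow inside",268,490,.112); P("toe leg",186,380,.112)
print("top plate",onz(t,285+(357.5)/8-.5,205+350.5/8-.5,.127))
```

```text
plate c [ 0.5648 -0.0369  0.127 ]
line a [ 0.5516 -0.0404  0.143 ]
line b [ 0.5648 -0.0371  0.143 ]
line yaw -165.94681420500072
top [-0.0106314   0.04488822  0.        ] 103.32450876619853 [ 0.5474932  -0.06458666  0.124     ] [ 0.5368618  -0.01969844  0.124     ]
bot [-0.01234453  0.04520599  0.        ] 105.27354477002321 [ 0.59438621 -0.05283544  0.124     ] [ 0.58204169 -0.00762945  0.124     ]
mark [ 0.5456 -0.0426  0.124 ]
mark [ 0.5863 -0.0439  0.124 ]
mark [ 0.58  -0.019  0.124]
mark [ 0.5652 -0.0585  0.124 ]
mark [ 0.5781 -0.0547  0.124 ]
mark [ 0.5538 -0.0184  0.124 ]
mark [ 0.5666 -0.0145  0.124 ]
mid staple top [ 0.6053 -0.0398  0.127 ]
bow inside [ 0.6201 -0.022   0.112 ]
toe leg [ 0.6014 -0.0415  0.112 ]
top plate [ 0.56783221 -0.03730613  0.127     ]
```

Emit:
step_arm([
  [0,0.33,-0.09,-0.4,0.005],
  [0,0.65,-0.175,-0.8,0.005],
  [0,0.65,-0.175,-0.8,0.005],
], force=30)

```text
clock: 2.25
eef_pos: [0.566, -0.0365, 0.2351]
eef_rot: [[-0.969, -0.247, -0.005], [-0.247, 0.969, 0.001], [0.005, 0.002, -1.0]]
contact_force: [-1.1, 1.1, -0.2]
grip_width: 0.0442
gripper_force: 0.0
```

Emit:
step_arm([
  [0,0,0,-0.4,0],
  [0,0,0,-0.75,0],
  [0,0,0,-0.75,0],
  [0,0,0,-0.75,0],
])

```text
clock: 2.65
eef_pos: [0.5661, -0.0367, 0.1806]
eef_rot: [[-0.969, -0.247, 0.0], [-0.247, 0.969, 0.0], [-0.0, -0.0, -1.0]]
contact_force: [0.3, -0.4, 0.8]
grip_width: 0.0428
gripper_force: 0.0
```

Run:
```python
from h import *
import pickle
s=ctrl.read_state(); print(s["clock"],s["eef_pos"],s["grip_width"],s["contact_force"])
c=cam("wrist"); pickle.dump(c,open("w2.pkl","wb")); save("pics/w2.png",c["img"])
print(proj(c,[[.566,-.0367,.143],[.566,-.0367,.127]]),proj(c,[s["eef_pos"]]))
```

```text
2.65 [ 0.56608385 -0.03668516  0.18058608] 0.04277968073108379 [ 0.32134627 -0.3970498   0.75433261]
[[322.77455991 274.74363275]
 [322.76313804 264.13975414]] [[322.79533559 307.91680789]]
```

View pics/w2.png

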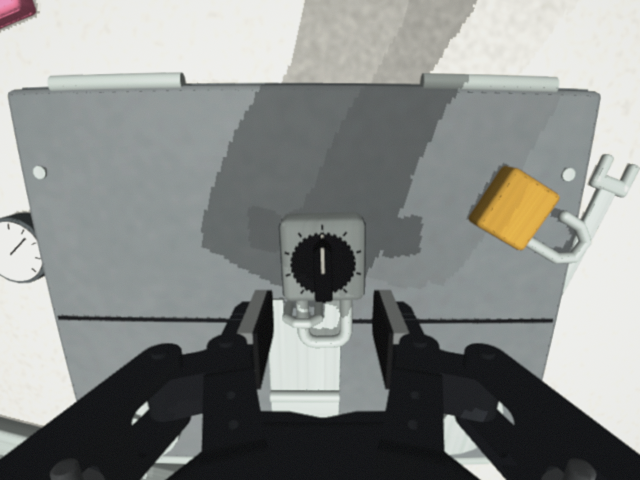

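The lock is centred under the open fingers. The dial axis is at (323,263), as predicted, and the bar is parallel to the pads. I'll descend and grip.

Emit:
step_arm([
  [0,0,0,-0.3,0],
  [0,0,0,-0.59,0],
  [0,0,0,-0.59,0],
  [-1,0,0,-0.59,0],
  [-1,0,0,-0.59,0],
  [-1,0,0,-0.59,0],
  [-1,0,0,-0.59,0],
  [-1,0,0,-0.59,0],
], force=30)

```text
clock: 3.5
eef_pos: [0.5674, -0.037, 0.1337]
eef_rot: [[-0.969, -0.247, 0.003], [-0.247, 0.969, 0.001], [-0.003, -0.0, -1.0]]
contact_force: [-0.7, 3.8, 8.0]
grip_width: 0.0087
gripper_force: 35.6
```

Emit:
step_arm([
  [-1,0,0,0,0.0],
  [-1,0,0,0,0.03],
  [-1,0,0,0,0.06],
  [-1,0,0,0,0.09],
  [-1,0,0,0,0.12],
  [-1,0,0,0,0.15],
  [-1,0,0,0,0.15],
])

```text
clock: 4.2
eef_pos: [0.5675, -0.0387, 0.1336]
eef_rot: [[-0.75, -0.661, 0.003], [-0.661, 0.75, -0.003], [-0.0, -0.004, -1.0]]
contact_force: [-0.3, -3.8, 4.8]
grip_width: 0.0087
gripper_force: 35.3
```

Run:
```python
from h import *
import pickle
s=ctrl.read_state(); print(s["clock"],s["eef_pos"],s["grip_width"],s["contact_force"],s["wrist_torque"],s["joint_pos"])
c=cam("wrist"); pickle.dump(c,open("w3.pkl","wb")); save("pics/w3.png",cv2.resize(c["img"][180:400,190:450],None,fx=2.6,fy=2.6,interpolation=cv2.INTER_CUBIC))
```

```text
4.2 [ 0.56752548 -0.03870483  0.13362097] 0.008726915092950501 [-0.28317778 -3.80014248  4.8254793 ] [-0.93640629 -0.05838357 -0.05564904] [-0.19547334  0.4410861  -0.19791385  0.92852981 -0.00196529 -0.9179764 ]
```

View pics/w3.png

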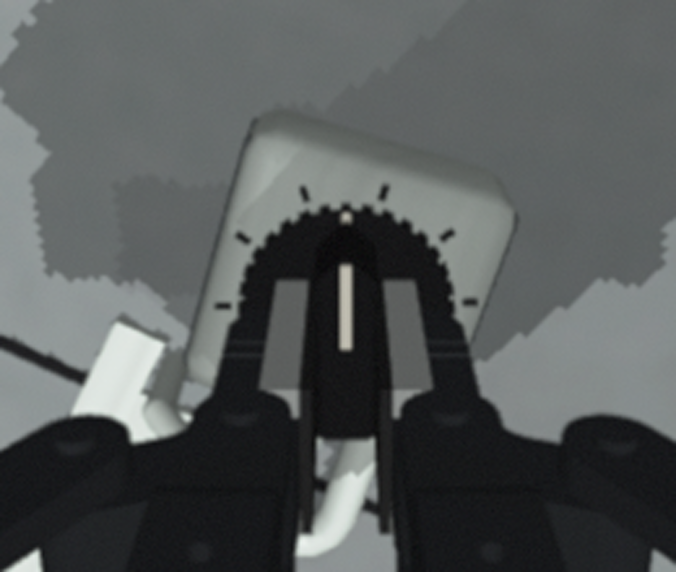

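The camera turned 27° with the fingers. The pointer (345,225) lies midway between the marks at (305,193) and (384,193), which are notches 4 and 5. So the dial has turned about 18° and the lock has swung about 9°. Another 54° should bring it to notch 3.

Emit:
step_arm([
  [-1,0,0,0,0.04],
  [-1,0,0,0,0.08],
  [-1,0,0,0,0.12],
  [-1,0,0,0,0.16],
  [-1,0,0,0,0.2],
  [-1,0,0,0,0.24],
  [-1,0,0,0,0.28],
  [-1,0,0,0,0.3],
])

```text
clock: 5.05
eef_pos: [0.5674, -0.0385, 0.1337]
eef_rot: [[0.096, -0.995, 0.003], [-0.995, -0.096, -0.002], [0.002, -0.002, -1.0]]
contact_force: [-0.0, -2.9, 6.0]
grip_width: 0.0089
gripper_force: 35.4
```

Emit:
step_arm([
  [-1,0,0,0,0],
  [-1,0,0,0,0],
])

```text
clock: 5.25
eef_pos: [0.5674, -0.0385, 0.1337]
eef_rot: [[0.091, -0.996, 0.003], [-0.996, -0.091, -0.002], [0.002, -0.002, -1.0]]
contact_force: [-0.3, -3.1, 5.8]
grip_width: 0.0083
gripper_force: 35.4
```

Run:
```python
from h import *
import pickle
s=ctrl.read_state(); print(s["clock"],s["eef_pos"],s["eef_rot"],s["grip_width"],s["contact_force"],s["wrist_torque"],s["joint_pos"])
c=cam("wrist"); pickle.dump(c,open("w4.pkl","wb")); save("pics/w4.png",cv2.resize(c["img"][180:400,190:450],None,fx=2.6,fy=2.6,interpolation=cv2.INTER_CUBIC))
```

```text
5.25 [ 0.56737956 -0.0384958   0.13365954] [[ 0.09111292 -0.99583708  0.00263672]
 [-0.9958377  -0.09111869 -0.0021565 ]
 [ 0.00238778 -0.00242926 -0.9999942 ]] 0.008334691759245925 [-0.27722743 -3.0884141   5.84894067] [-0.59456507  0.05684774  0.06709076] [-1.95367803e-01  4.40945778e-01 -1.98029241e-01  9.28816106e-01
 -1.60361737e-03 -1.85740916e+00]
```

View pics/w4.png

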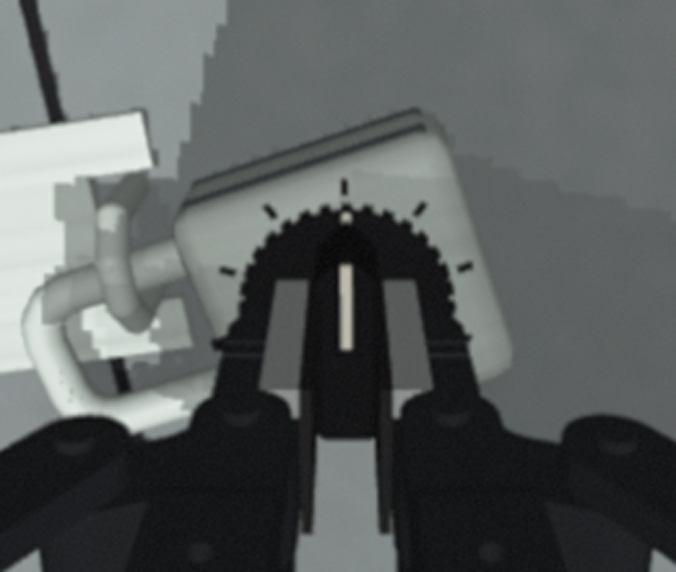

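The pointer (345,215) is aligned with the mark at (344,187). Counting clockwise from the shackle side (left, 18° downwards), the marks at (228,271) and (268,211) are 1 and 2, and this one is 3. So the dial is at notch 3, and the lock's yaw is now about 23°. I'll release, rise and turn to the body's sides.

Emit:
step_arm([
  [-0.4,0,0,0,0],
  [-0.2,0,0,0,0],
  [-0.1,0,0,0.3,0],
  [0.3,0,0,0.5,-0.04],
  [0.65,0,0,0.5,-0.085],
  [0.65,0,0,0.5,-0.13],
  [0.65,0,0,0.5,-0.175],
  [0.65,0,0,0.5,-0.22],
])

```text
clock: 6.1
eef_pos: [0.5661, -0.0373, 0.1721]
eef_rot: [[-0.569, -0.822, -0.0], [-0.822, 0.569, 0.0], [0.0, 0.0, -1.0]]
contact_force: [1.3, -0.9, -0.4]
grip_width: 0.0704
gripper_force: 0.0
```

Emit:
step_arm([
  [0.65,0.01,-0.02,0,-0.045],
  [0.65,0.01,-0.02,0,-0.09],
  [0.65,0.01,-0.02,0,-0.135],
  [0.65,0.01,-0.02,0,-0.18],
  [0.65,0.01,-0.02,0,-0.18],
])

```text
clock: 6.6
eef_pos: [0.5669, -0.0389, 0.172]
eef_rot: [[-0.92, -0.393, -0.0], [-0.393, 0.92, 0.0], [0.0, 0.0, -1.0]]
contact_force: [0.5, -0.3, -0.8]
grip_width: 0.0705
gripper_force: 0.0
```

Run:
```python
from h import *
import pickle
s=ctrl.read_state(); print(s["clock"],s["eef_pos"],s["eef_rot"],s["grip_width"],s["contact_force"],s["wrist_torque"],s["joint_pos"])
c=cam("wrist"); pickle.dump(c,open("w5.pkl","wb")); save("pics/w5.png",cv2.resize(c["img"][160:420,170:470],None,fx=2.3,fy=2.3,interpolation=cv2.INTER_CUBIC))
```

```text
6.6 [ 0.56694161 -0.0389367   0.17203466] [[-9.19611145e-01 -3.92829751e-01 -3.58301908e-04]
 [-3.92829814e-01  9.19611180e-01  1.22745824e-04]
 [ 2.81280228e-04  2.53630100e-04 -9.99999928e-01]] 0.07045153491875066 [ 0.53122204 -0.32518529 -0.84636269] [-0.01225704 -0.01079539  0.00089863] [-1.97236631e-01  4.10745473e-01 -1.37504143e-01  1.02292212e+00
  5.01530622e-05 -6.00943384e-01]
```

View pics/w5.png

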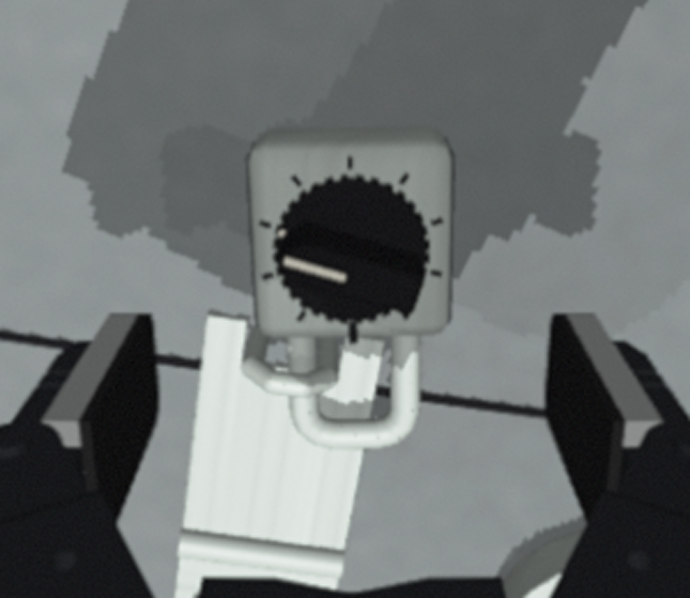

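The pointer dot at (281,234) sits on mark 3 (265,223), with the long index at (352,333). The body is square to the fingers and centred between them. I'll descend and grip the body.

Emit:
step_arm([
  [0.65,0,0,-0.4,0],
  [0.65,0,0,-0.75,0],
  [0.65,0,0,-0.83,0],
  [-1,0,0,-0.83,0],
  [-1,0,0,-0.83,0],
  [-1,0,0,-0.83,0],
  [-1,0,0,-0.83,0],
  [-1,0,0,-0.83,0],
], force=45)

```text
clock: 7.45
eef_pos: [0.5676, -0.0391, 0.1066]
eef_rot: [[-0.919, -0.395, 0.001], [-0.395, 0.919, -0.0], [-0.001, -0.001, -1.0]]
contact_force: [-0.6, 0.7, 3.1]
grip_width: 0.0485
gripper_force: 49.1
```

Emit:
step_arm([
  [-1,0,0,0,-0.015],
  [-1,0,0,0,-0.03],
  [-1,-0.08,-0.026,0,-0.03],
  [-1,-0.16,-0.052,0,-0.03],
  [-1,-0.24,-0.078,0,-0.03],
  [-1,-0.24,-0.078,0,-0.03],
])

```text
clock: 8.05
eef_pos: [0.5482, -0.0457, 0.1066]
eef_rot: [[-0.952, -0.307, 0.002], [-0.307, 0.952, -0.0], [-0.002, -0.001, -1.0]]
contact_force: [2.5, -0.6, 5.8]
grip_width: 0.0488
gripper_force: 49.4
```

Emit:
step_arm([
  [-1,-0.06,-0.02,0,0],
  [-1,-0.12,-0.04,0,0],
  [-1,-0.18,-0.058,0,0],
  [-1,-0.18,-0.058,0,0],
])

```text
clock: 8.45
eef_pos: [0.5344, -0.0503, 0.1066]
eef_rot: [[-0.952, -0.307, 0.003], [-0.307, 0.952, -0.0], [-0.003, -0.001, -1.0]]
contact_force: [4.0, -0.2, 5.0]
grip_width: 0.0485
gripper_force: 49.4
```

Emit:
step_arm([
  [-1,-0.04,-0.013,0,0],
  [-1,-0.08,-0.026,0,0],
  [-1,-0.08,-0.026,0,0],
])

```text
clock: 8.75
eef_pos: [0.5323, -0.0513, 0.107]
eef_rot: [[-0.951, -0.308, 0.011], [-0.308, 0.951, 0.002], [-0.011, -0.001, -1.0]]
contact_force: [21.5, 6.9, -9.5]
grip_width: 0.049
gripper_force: 48.0
```

```bash
cat > prof.py <<'E'
from h import *
s=ctrl.read_state(); print(s["clock"],np.round(s["eef_pos"],4),np.round(s["contact_force"],1))
c=cam("wrist"); e=np.array(s["eef_pos"]); R=np.array(s["eef_rot"]); px=-R[:,0]; py=R[:,1]
v,u=np.mgrid[150:440:1,150:500:1]; K=np.array([[c["fx"],0,c["cx"]],[0,c["fy"],c["cy"]],[0,0,1.]])
p=cv2.undistortPoints(np.stack([u,v],-1).reshape(-1,1,2).astype(float),K,np.array([c["k1"],0,0,0.]))[:,0]
z=c["range_z"][v.ravel(),u.ravel()]; C=np.c_[p*z[:,None],z]
Rm=cv2.Rodrigues(np.array(c["rvec"],float))[0]; W=(C-np.array(c["tvec"],float).ravel())@Rm
a=(W-e)@px*1e3; b=(W-e)@py*1e3; h=(W[:,2]-e[2])*1e3+6.6
for y0 in (-14,-7,0,7,14):
    print(y0,[(x,int(np.median(h[k]))) for x in range(-34,96,3) if (k:=(abs(b-y0)<1.5)&(abs(a-x)<1.5)&(z>0)).sum()>2])
g=c["img"].mean(2)[v.ravel(),u.ravel()]
k=(abs(h-27)<2.5)&(g<70); print("dial plate",a[k].min(),a[k].max(),b[k].min(),b[k].max())
E
python3 prof.py
```

```text
8.75 [ 0.5323 -0.0513  0.107 ] [21.5  6.9 -9.5]
-14 [(-34, -1), (-31, -1), (-28, -1), (-25, 14), (-22, 22), (-19, 23), (-16, 89), (-13, 23), (-10, 80), (-7, 31), (-4, 41), (-1, 41), (2, 41), (14, 24), (17, 23), (20, 23), (23, 22), (41, 11), (44, 11), (47, 13), (50, -1), (53, -2)]
-7 [(-34, -1), (-31, -1), (-28, -1), (-25, 14), (-22, 22), (-19, 22), (-16, 25), (-13, 26), (-10, 82), (-7, 34), (-4, 42), (-1, 42), (2, 41), (5, 40), (14, 26), (17, 25), (20, 23), (23, 22), (26, 21), (44, -1), (47, -1), (50, -1), (53, -1), (56, -1), (59, -1), (62, -1), (65, -1)]
0 [(-34, -1), (-31, -1), (-28, -1), (-25, 14), (-22, 22), (-19, 23), (-16, 25), (-13, 26), (-10, 83), (-7, 25), (-4, 35), (-1, 41), (2, 41), (5, 41), (17, 25), (20, 23), (23, 23), (26, 23), (44, -1), (47, -1), (50, -1), (53, -1), (56, -1), (59, -1), (62, -1), (65, -1), (68, -1)]
7 [(-34, -1), (-31, -1), (-28, -1), (-25, 14), (-22, 22), (-19, 23), (-16, 25), (-13, 25), (-10, 82), (-7, 25), (-4, 29), (-1, 37), (2, 41), (5, 41), (8, 41), (23, 21), (26, 21), (44, -1), (47, -1), (50, -1), (53, -1), (56, -1), (59, -1), (62, -1), (65, -1)]
14 [(-34, -1), (-31, -1), (-28, -1), (-25, 14), (-22, 22), (-19, 23), (-16, 89), (-13, 23), (-10, 80), (-7, 26), (-4, 25), (-1, 33), (2, 41), (5, 41), (8, 41), (29, 15), (32, 14), (35, 14), (38, 14), (41, 14), (44, 14), (47, 14), (50, 13)]
dial plate -19.066438678982397 24.5176740739481 -38.267572924174445 37.68467476544318
```

Depth profiles show that the body did not slip in the grip (spans -25 to 26 mm). The heel leg starts at the face, while the toe leg only appears at about 41 mm, so the shackle is fully open. Next I'll pin down the staple from the earlier depth images.

Run:
```python
from h import *
import pickle
for n in ["w1","w2","w5","side0","top0"]:
    c=pickle.load(open(n+".pkl","rb"))
    v,u=np.mgrid[0:480,0:640]; K=np.array([[c["fx"],0,c["cx"]],[0,c["fy"],c["cy"]],[0,0,1.]])
    p=cv2.undistortPoints(np.stack([u,v],-1).reshape(-1,1,2).astype(float),K,np.array([c["k1"],0,0,0.]))[:,0]
    z=c["range_z"].ravel(); C=np.c_[p*z[:,None],z]
    W=(C-np.array(c["tvec"],float).ravel())@cv2.Rodrigues(np.array(c["rvec"],float))[0]
    lid=np.median(W[(abs(W[:,0]-.53)<.01)&(abs(W[:,1]+.1)<.02)][:,2])
    q=W-[.606,-.039,0]; X=np.array([.969,.247]);Y=np.array([-.247,.969])
    a=q[:,:2]@X*1e3; b=q[:,:2]@Y*1e3; h=(W[:,2]-lid)*1e3
    k=(abs(a)<9)&(abs(b)<18)&(h>21)&(h<33)
    print(n,lid,k.sum(),"case-x range",a[k].min().round(1) if k.any() else 0,a[k].max().round(1) if k.any() else 0,"y range",np.percentile(b[k],[0,5,50,95,100]).round(1) if k.any() else 0,"med x",np.median(a[k]), "h",np.median(h[k]))
```

```text
w1 0.3705531925953548 0 case-x range 0 0 y range 0 med x nan h nan
w2 0.09905860579284648 316 case-x range -1.8 4.1 y range [-12.1 -10.   -0.7   7.9  10.4] med x 0.40518566596146455 h 25.075348671318118
w5 0.09906257741186589 343 case-x range -1.7 4.5 y range [-12.  -10.   -1.    7.9   9.9] med x 0.5442544386469074 h 25.178882761895366
side0 0.10092513675161657 20 case-x range -0.3 5.9 y range [-10.9 -10.7  -3.5   7.4   9.7] med x 3.5735987816775525 h 25.035745472932703
top0 0.09983343899534144 19 case-x range -5.2 6.9 y range [-11.4  -8.6   0.   10.2  10.8] med x 1.3928676642807278 h 25.574127367185895
  return _methods._mean(a, axis=axis, dtype=dtype,
  ret = ret.dtype.type(ret / rcount)
```

Emit:
step_arm([
  [-1,0.1,0.04,0,-0.01],
  [-1,0.2,0.08,0,-0.02],
  [-1,0.3,0.12,0,-0.02],
  [-1,0.4,0.16,0,-0.02],
  [-1,0.48,0.19,0,-0.02],
  [-1,0.55,0.22,0,-0.02],
  [-1,0.55,0.22,0,-0.02],
  [-1,0.55,0.22,0,-0.02],
])

```text
clock: 9.6
eef_pos: [0.5686, -0.0355, 0.1065]
eef_rot: [[-0.969, -0.246, -0.004], [-0.246, 0.969, -0.002], [0.004, -0.001, -1.0]]
contact_force: [-10.3, -4.0, 19.0]
grip_width: 0.049
gripper_force: 51.3
```

```bash
python3 prof.py
python3 - <<'E'
from h import *
c=cam("wrist"); save("pics/w6.png",cv2.resize(c["img"][180:440,170:470],None,fx=2.3,fy=2.3,interpolation=cv2.INTER_CUBIC))
E
```

```text
9.6 [ 0.5686 -0.0355  0.1065] [-10.3  -4.   19. ]
-14 [(-34, -1), (-31, -1), (-28, 0), (-25, 14), (-22, 22), (-19, 23), (-16, 90), (-13, 24), (-10, 80), (-7, 34), (-4, 42), (-1, 41), (2, 41), (14, 23), (17, 23), (20, 22), (23, 22), (26, 20), (35, 24), (38, 12), (41, 13), (44, 0), (47, 0)]
-7 [(-34, 0), (-31, -1), (-28, 0), (-25, 14), (-22, 22), (-19, 23), (-16, 25), (-13, 26), (-10, 82), (-7, 35), (-4, 42), (-1, 42), (2, 41), (14, 26), (17, 25), (20, 23), (23, 22), (35, 21), (38, 24), (41, 0), (44, 0), (47, 1), (59, 1), (62, 1)]
0 [(-34, 0), (-31, 0), (-28, 0), (-25, 15), (-22, 22), (-19, 23), (-16, 25), (-13, 26), (-10, 83), (-7, 26), (-4, 36), (-1, 41), (2, 42), (5, 41), (17, 25), (20, 23), (23, 23), (26, 23), (35, 13), (38, 17), (44, 1), (47, 1), (50, 1), (53, 1), (56, 1), (59, 1), (62, 1)]
7 [(-34, 0), (-31, -1), (-28, 0), (-25, 15), (-22, 22), (-19, 23), (-16, 25), (-13, 26), (-10, 82), (-7, 26), (-4, 32), (-1, 41), (2, 42), (5, 41), (8, 41), (20, 22), (23, 22), (41, 1), (44, 1), (47, 1), (50, 1), (53, 1), (56, 1), (59, 1), (62, 1)]
14 [(-34, -1), (-31, 0), (-28, 0), (-25, 16), (-22, 22), (-19, 23), (-16, 89), (-13, 23), (-10, 80), (-7, 25), (-4, 26), (-1, 33), (2, 41), (5, 41), (8, 41), (23, 21), (29, 14), (32, 14), (35, 15), (38, 14), (41, 15), (44, 14), (47, 14)]
dial plate -21.814460003692957 24.085207323700935 -38.07214314868664 37.91255544982601
```

View pics/w6.png

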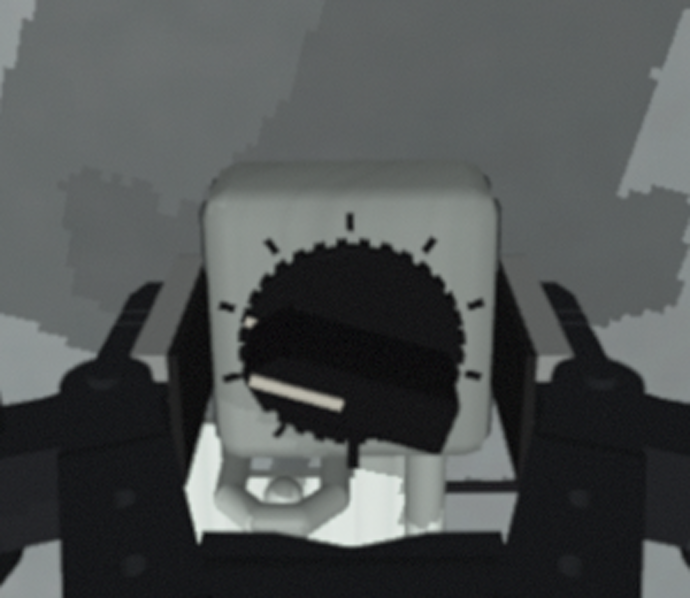

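Shown: pointer still on notch 3, toe's rounded end at (285,480), seen through the staple loop (feet at (232,470) and (340,470), top near (285,515)). The push and the lag suggest the lock is being pressed on the lid. I'll work out the toe and wire positions.

Run:
```python
from h import *
s=ctrl.read_state(); c=cam("wrist"); e=np.array(s["eef_pos"]); R=np.array(s["eef_rot"]); px=-R[:,0]; py=R[:,1]
print(e,s["contact_force"],s["wrist_torque"])
f=lambda x,y,z:(onz(c,170+(x+.5)/2.3-.5,180+(y+.5)/2.3-.5,z)-e)
for n,a in [("toe back edge top",(285,478,.115)),("loop top front edge",(285,503,.126)),("loop top back edge",(285,531,.126)),("loopL",(232,472,.105)),("loopR",(338,472,.105)),("face edge",(350,455,.122)),("rear edge",(350,165,.112)),("notch mark rear",(350,222,.124)),("index",(352,455,.124))]:
    d=f(*a); print(n,(d@px*1e3).round(1),(d@py*1e3).round(1))
```

```text
[ 0.56856866 -0.03554095  0.10654002] [-11.18615621  -4.62524546  18.57252002] [-0.76440344  2.23589881 -0.01412563]
toe back edge top 34.6 -12.9
loop top front edge 31.1 -12.0
loop top back edge 37.3 -12.1
loopL 41.3 -24.7
loopR 41.2 -2.9
face edge 23.9 -0.4
rear edge -27.5 -0.4
notch mark rear -21.9 -0.4
index 22.4 -0.0
```

Emit:
step_arm([
  [-1,0,0,0.01,0],
  [-1,0,0,0.02,0],
  [-1,0,0,0.02,0],
  [-1,0,0,0.02,0],
])

```text
clock: 10.15
eef_pos: [0.5705, -0.0343, 0.1067]
eef_rot: [[-0.969, -0.246, -0.001], [-0.246, 0.969, 0.0], [0.001, 0.001, -1.0]]
contact_force: [0.4, 0.4, -4.5]
grip_width: 0.0491
gripper_force: 48.7
```

```bash
python3 prof.py | sed -n '1,3p'
```

```text
10.15 [ 0.5705 -0.0343  0.1067] [ 0.4  0.4 -4.5]
-14 [(-34, -1), (-31, -1), (-28, -1), (-25, 14), (-22, 22), (-19, 23), (-16, 90), (-13, 23), (-10, 80), (-7, 33), (-4, 41), (-1, 41), (2, 41), (14, 23), (17, 23), (20, 23), (23, 22), (32, 23), (35, 25), (38, 11), (41, 1), (44, 0), (47, 14)]
-7 [(-34, -1), (-31, -1), (-28, -1), (-25, 15), (-22, 22), (-19, 23), (-16, 25), (-13, 26), (-10, 82), (-7, 35), (-4, 41), (-1, 42), (2, 41), (14, 26), (17, 25), (20, 22), (23, 21), (32, 20), (35, 22), (38, 22), (44, 0), (56, 1), (59, 1), (62, 1)]
```

```bash
cat >> prof.py <<'E'
for h0 in (8,10,12,14):
    k=(abs(b+14)<2.5)&(abs(h-h0)<1)&(a>28)&(z>0); print(h0,k.sum(),np.sort(a[k]).round(1)[:12])
k=(abs(b)<15)&(abs(h-12)<3)&(a<-15)&(z>0); print("rear face",np.median(a[k]))
k=(abs(b+14)<2)&(abs(h-24)<4)&(a>28)&(z>0); print("loop top",a[k].min(),a[k].max())
E
python3 prof.py | tail -6
```

```text
8 2 [39.8 40.1]
10 20 [37.8 37.9 38.4 38.7 38.7 38.8 38.9 38.9 38.9 38.9 38.9 39. ]
12 40 [38.  38.1 38.1 38.1 38.2 38.3 38.4 38.6 38.6 38.7 38.8 38.8]
14 43 [37.8 37.9 38.  38.5 38.6 38.6 39.  39.2 39.3 46.1 46.1 46.4]
rear face -25.90578847946429
loop top 31.4509724501674 36.258192598331696
```

The toe tip measures about 39 mm (42 expected), so the shackle seems to have slipped back about 3 mm on the return. I'll redraw it and return without pressing on the lid.

Emit:
step_arm([
  [-1,-0.12,-0.031,0,0],
  [-1,-0.24,-0.061,0,0],
  [-1,-0.36,-0.092,0,0],
  [-1,-0.44,-0.112,0,0],
  [-1,-0.48,-0.122,0,0],
  [-1,-0.52,-0.133,0,0],
  [-1,-0.53,-0.135,0,0],
  [-1,-0.53,-0.135,0,0],
])

```text
clock: 11.05
eef_pos: [0.5312, -0.0447, 0.1079]
eef_rot: [[-0.969, -0.247, 0.005], [-0.247, 0.969, 0.001], [-0.005, -0.0, -1.0]]
contact_force: [9.5, 4.8, -8.8]
grip_width: 0.0486
gripper_force: 48.2
```

```bash
python3 prof.py | sed -n '1,2p;6,20p'
```

```text
11.05 [ 0.5312 -0.0447  0.1079] [ 9.5  4.8 -8.8]
-14 [(-34, -2), (-31, -2), (-28, -2), (-25, 13), (-22, 22), (-19, 23), (-16, 89), (-13, 23), (-10, 80), (-7, 31), (-4, 41), (-1, 41), (2, 41), (14, 24), (17, 23), (20, 22), (23, 22), (41, 11), (44, 12), (47, 13), (50, -2), (53, -2)]
14 [(-34, -2), (-31, -2), (-28, -2), (-25, 15), (-22, 22), (-19, 23), (-16, 89), (-13, 23), (-10, 80), (-7, 26), (-4, 26), (-1, 33), (2, 41), (5, 41), (8, 41), (29, 14), (32, 14), (35, 14), (38, 14), (41, 14), (44, 14), (47, 14)]
dial plate -22.672375113601618 19.52159201293881 -38.16806738474176 37.69226496871294
8 8 [42.9 43.1 43.2 43.2 43.6 43.6 44.1 44.3]
10 19 [42.4 42.7 42.8 42.9 42.9 42.9 42.9 43.  43.  43.  43.1 43.1]
12 50 [41.9 42.1 42.2 42.2 42.3 42.5 42.5 42.6 42.6 42.7 42.8 42.8]
14 109 [41.8 42.3 43.  43.2 43.2 43.2 43.3 43.4 43.4 43.5 43.5 43.6]
rear face -25.886664645913978Traceback (most recent call last):
  File "prof.py", line 16, in <module>
    k=(abs(b+14)<2)&(abs(h-24)<4)&(a>28)&(z>0); print("loop top",a[k].min(),a[k].max())
                                                                 ~~~~~~~~^^
    return umr_minimum(a, axis, None, out, keepdims, initial, where)
ValueError: zero-size array to reduction operation minimum which has no identity
```

Run:
```python
from h import *
import pickle
for n in ["w2","w5","top0"]:
    c=pickle.load(open(n+".pkl","rb"))
    v,u=np.mgrid[0:480,0:640]; K=np.array([[c["fx"],0,c["cx"]],[0,c["fy"],c["cy"]],[0,0,1.]])
    p=cv2.undistortPoints(np.stack([u,v],-1).reshape(-1,1,2).astype(float),K,np.array([c["k1"],0,0,0.]))[:,0]
    z=c["range_z"].ravel(); C=np.c_[p*z[:,None],z]
    W=(C-np.array(c["tvec"],float).ravel())@cv2.Rodrigues(np.array(c["rvec"],float))[0]
    q=W-[.6074,-.0396,.0992 if n!="top0" else .1]; X=np.array([.969,.247]);Y=np.array([-.247,.969])
    a=q[:,:2]@X*1e3; b=q[:,:2]@Y*1e3; h=q[:,2]*1e3
    for y0 in (-8,5,12,20,28):
        print(n,y0,[(x,round(float(np.median(h[k])),1)) for x in range(0,80,4) if (k:=(abs(b-y0)<3)&(abs(a-x)<2)&(z>0)&(h<70)).sum()>0])
```

```text
w2 -8 [(0, 20.1), (4, 0.0), (8, -0.3), (16, 2.3), (20, 2.2), (24, 2.1), (28, 2.3), (32, 2.3), (36, 2.1), (40, 2.5), (44, 2.3), (48, 2.1), (52, 2.2), (56, 1.9), (60, 2.1), (64, 1.8), (68, 3.9), (72, 7.3), (76, 7.3)]
w2 5 [(0, 22.9), (4, -0.3), (8, -0.5), (12, 14.3), (16, 13.5), (20, 14.8), (24, 15.1), (32, 2.4), (36, 2.4), (40, 2.2), (44, 2.4), (48, 2.1), (52, 2.1), (56, 2.0), (60, 2.0), (64, 2.0), (68, 4.2), (72, 7.5), (76, 7.1)]
w2 12 [(0, 13.8), (4, 0.4), (8, 1.2), (12, 2.4), (16, 2.7), (20, 13.6), (24, 14.6), (32, 2.3), (36, 2.2), (40, 2.3), (44, 2.3), (48, 2.4), (52, 2.0), (56, 2.1), (60, 2.1), (64, 2.2), (68, 4.1), (72, 7.5), (76, 7.3)]
w2 20 [(0, 2.1), (4, 2.1), (8, 2.3), (12, 2.0), (16, 2.9), (20, 14.2), (24, 15.1), (32, 2.1), (36, 2.3), (40, 2.2), (44, 2.1), (48, 2.3), (52, 2.0), (56, 2.1), (60, 2.2), (64, 2.3), (68, 3.6), (72, 7.3), (76, 7.3)]
w2 28 [(0, 15.3), (4, 15.3), (8, 15.3), (12, 15.3), (16, 15.3), (20, 14.9), (24, 14.6), (28, -0.4), (32, -0.3), (36, -0.3), (40, -0.1), (44, -0.4), (48, -0.2), (52, -0.3), (56, -0.6), (60, -0.3), (64, -0.2), (68, -0.5), (72, -0.6), (76
[... 1584 characters left out ...]
]
top0 12 [(0, 10.1), (4, 12.8), (8, 2.0), (12, -2.0), (16, 4.9), (20, 9.5), (24, 13.7), (28, 4.0), (32, 5.2), (36, 2.8), (40, 5.6), (44, -3.2), (48, 0.6), (52, 6.6), (56, 2.9), (60, 9.6), (64, 4.9), (68, 1.3), (72, 7.2), (76, 6.8)]
top0 20 [(0, 1.1), (4, 1.9), (8, -0.2), (12, 2.3), (16, 0.6), (20, 14.5), (24, 13.0), (28, 8.0), (32, 0.4), (36, 2.2), (40, 0.9), (44, 3.0), (48, 2.0), (52, 3.3), (56, -2.5), (60, 3.5), (64, 2.8), (68, 6.4), (72, 5.1), (76, 3.1)]
top0 28 [(0, 17.3), (4, 15.5), (8, 18.1), (12, 14.5), (16, 14.6), (20, 12.2), (24, 5.1), (28, -0.1), (32, -0.2), (36, 1.2), (40, 0.3), (44, -2.4), (48, 2.5), (52, -3.1), (56, 0.7), (60, -0.3), (64, 1.2), (68, -0.7), (72, 4.7), (76, 2.8)]
```

The strap is clear of obstacles. The earlier slip-back came from my turning while the bow was at the staple, which pushed the toe sideways onto a post. The lock is now aligned (staple at padlock y ≈ -14 mm), so I'll return straight along the axis, slightly lifted.

Emit:
step_arm([
  [-1,0.05,0.013,0.015,0],
  [-1,0.14,0.036,0.015,0],
  [-1,0.23,0.059,0.015,0],
  [-1,0.32,0.082,0.015,0],
  [-1,0.41,0.105,0.015,0],
  [-1,0.48,0.123,0.015,0],
  [-1,0.52,0.133,0.015,0],
  [-1,0.52,0.133,0.015,0],
])

```text
clock: 11.9
eef_pos: [0.5706, -0.0344, 0.1084]
eef_rot: [[-0.969, -0.246, -0.0], [-0.246, 0.969, 0.0], [0.0, 0.0, -1.0]]
contact_force: [-0.0, 0.4, -3.9]
grip_width: 0.0485
gripper_force: 48.7
```

```bash
python3 prof.py | sed -n '1p;7,20p'
```

```text
11.9 [ 0.5706 -0.0344  0.1084] [-0.   0.4 -3.9]
dial plate -19.30864584930528 23.272278085335472 -38.25157530924545 37.727731883208534
8 0 []
10 0 []
12 0 []
14 54 [44.9 45.  45.  45.2 45.5 45.5 45.6 45.6 45.6 45.7 45.8 45.8]
rear face -25.911809758119094
loop top 31.193655939793064 37.64990272621185
```

The toe no longer shows before the wire, the loop wire is centred at 34 mm, and the contact force is only the lock's weight. Lifting straight up.

Emit:
step_arm([
  [-1,0,0,0.08,0],
  [-1,0,0,0.2,0],
  [-1,0,0,0.32,0],
  [-1,0,0,0.45,0],
  [-1,0,0,0.6,0],
  [-1,0,0,0.8,0],
  [-1,0,0,0.8,0],
])

```text
clock: 12.65
eef_pos: [0.5718, -0.0348, 0.1752]
eef_rot: [[-0.969, -0.246, 0.004], [-0.246, 0.969, -0.001], [-0.004, -0.002, -1.0]]
contact_force: [-0.1, -0.7, -4.5]
grip_width: 0.0489
gripper_force: 48.7
```

Emit:
step_arm([
  [-1,0,0,0.2,0],
  [-1,0,0,0.45,0],
  [-1,0,0,0.7,0],
  [-1,0,0,0.85,0],
  [-1,0,0,0.85,0],
  [-1,0,0,0.85,0],
  [-1,0,0,0.85,0],
  [-1,0,0,0.85,0],
])

```text
clock: 13.45
eef_pos: [0.5698, -0.0345, 0.2395]
eef_rot: [[-0.969, -0.246, -0.002], [-0.246, 0.969, 0.0], [0.002, 0.001, -1.0]]
contact_force: [-0.8, -0.9, -3.1]
grip_width: 0.0489
gripper_force: 48.7
```

```bash
python3 prof.py 2>/dev/null| sed -n '1,20p'; python3 -c "
from h import *
print(np.abs(ctrl.read_state()['qvel']).max())"
```

```text
13.45 [ 0.5698 -0.0345  0.2395] [-0.8 -0.9 -3.1]
-14 [(-34, -133), (-31, -134), (-28, -133), (-25, 15), (-22, 22), (-19, 23), (-16, 89), (-13, 23), (-10, 80), (-7, 32), (-4, 41), (-1, 41), (2, -133), (5, -133), (8, -134), (11, -133), (14, 22), (17, 22), (20, 22), (23, 22), (26, 20), (41, 11), (44, 13), (47, 14)]
-7 [(-34, -133), (-31, -133), (-28, -134), (-25, 16), (-22, 22), (-19, 22), (-16, 25), (-13, 25), (-10, 82), (-7, 34), (-4, 41), (-1, 41), (2, 41), (5, -134), (8, -133), (11, -133), (14, 25), (17, 25), (20, 22), (23, 22)]
0 [(-34, -134), (-31, -134), (-28, -133), (-25, 15), (-22, 22), (-19, 23), (-16, 25), (-13, 26), (-10, 83), (-7, 25), (-4, 35), (-1, 41), (2, 41), (5, 41), (8, -134), (11, -134), (14, -134), (17, -54), (20, 23), (23, 23), (26, 23)]
7 [(-34, -134), (-31, -133), (-28, -134), (-25, 15), (-22, 22), (-19, 22), (-16, 25), (-13, 25), (-10, 82), (-7, 25), (-4, 30), (-1, 40), (2, 41), (5, 41), (8, -132), (11, -134), (14, -133), (17, -134), (20, 23), (23, 21)]
14 [(-34, -134), (-31, -134), (-28, -133), (-25, 16), (-22, 22), (-19, 23), (-16, 89), (-13, 23), (-10, 79), (-7, 25), (-4, 25), (-1, 33), (2, 41), (5, 41), (8, 41), (11, -133), (14, -134), (17, -133), (29, 15), (32, 14), (35, 14), (38, 14), (41, 14), (44, 14), (47, 14)]
dial plate -19.179675917854112 19.20427403204188 -38.083081165058466 37.810197800461474
8 5 [43.3 43.4 43.5 43.8 44.1]
10 16 [42.2 42.2 42.2 42.3 42.5 42.7 42.8 43.1 43.1 43.2 43.3 43.4]
12 49 [41.7 41.8 41.8 41.8 42.1 42.2 42.2 42.3 42.3 42.3 42.3 42.4]
14 103 [42.2 42.3 42.6 42.7 42.7 42.9 43.  43.  43.2 43.2 43.4 43.4]
rear face -25.893598268207413
0.004953665345358721
```

The toe tip is at 42.3 mm (fully open), the lid is about 133 mm below the lock, and the lock is level and still. Handing in.

Emit:
step_arm([
  [-1,0,0,0,0],
  [-1,0,0,0,0],
  [-1,0,0,0,0],
  [-1,0,0,0,0],
  [-1,0,0,0,0],
])

```text
clock: 14.0
eef_pos: [0.5703, -0.0345, 0.2405]
eef_rot: [[-0.969, -0.246, 0.0], [-0.246, 0.969, 0.0], [-0.0, -0.0, -1.0]]
contact_force: [-0.9, 0.5, -4.1]
grip_width: 0.0488
gripper_force: 48.7
```

```bash
python3 -c "
from station import ctrl
s=ctrl.read_state(); print(s['clock'],s['eef_pos'],s['grip_width']); print(ctrl.sign_off())"
```

```text
14.0 [ 0.57031374 -0.03452625  0.24052972] 0.04881371581704362
the job is handed in; nothing more can be done
None
```

I handed the job in at 14.0 s: dial on notch 3, shackle drawn fully open, and the padlock unhooked and held still, dial up, about 13 cm above the lid; the shackle slipped back about 3 mm on the first try and I redrew it, and I took no final picture of the other items.

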